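Put the pneumatic parts back in their trays

ROBOT

A 6-joint arm with a two-finger parallel gripper is mounted at the origin on the work surface. World frame = base frame: x ahead of the robot, y to its left, z up, the work surface at z = 0. Lengths are in m, angles in rad, forces in N, time in s.
With the tool pointing down it reaches from about 0.425 to 0.95 m from the base axis. Payload 14.7 kg.
Tool frame: the origin (TCP) lies on the centre line of the jaws, within the pads' length; the fingertips stand 11 mm ahead of it and the grasp point (between the pads) lies 8 mm behind it (r.finger_overhang is the z of the fingertips in the tool frame, in m); z points along the fingers, y is the direction in which the jaws open and shut (so a half turn about z gives the same grasp; the last joint's range is limited). The gripper opens to 85 mm and grips with 20 to 120 N. Pads are 22 mm wide; open, the fingers measure 114 mm over their backs; the gripper's body (76 mm by 85 mm) begins 54 mm behind the grasp point. The pads swing forward as they close: fully open they stand 13 mm farther back than shut.
Start: joints at [-1.162, 0.48, 1.596, -0, 1.065, -0.047], TCP at [0.286, -0.584, 0.242] pointing down, gripper open.
Joint ranges: [-2.75, 2.75], [-0.82, 2.05], [0.23, 2.67], [-1.56, 4.7], [0.09, 2.69], [-2.92, 2.92]. Speed limits (rad/s): [1.89, 1.89, 2.39, 3.01, 3.01, 3.01].

INTERFACE

Orientations are given as [roll, pitch, yaw] about the fixed x, y, z axes, in that order (R = Rz(yaw) Ry(pitch) Rx(roll)).
In Python, from plant import monitor, cams, close_job, r gives the robot as it stands. The module is installed in compiled form; this text tells all that it offers.
- The arm moves only by the shell command python3 -m handwheel 'ROWS'. ROWS is JSON, a list of rows, each an object of numbers: "x", "y", "z": the shift along the tool's x, y, z in m; "rx", "ry", "rz": the turn, a rotation vector about the tool's x, y, z in degrees; "hand": the finger opening in m, from 0 to 0.0854. In form: [{"x": .., "y": .., "z": .., "rx": .., "ry": .., "rz": .., "hand": ..}, ...]. A call has 1 to 12 rows; each row shifts and turns the commanded pose from where the row before left it, along the tool's axes as they then stand; what a row does not reach is not made up. A row lasts 1/8 s, in which the tool goes at most 62.5 mm and 10.7 degrees, less where a joint would pass 70% of its speed; a pose out of reach is approached as far as the arm can. A call is refused whole if a number of a shift passes 0.0625 or a number of a turn 10.7, either way. A call with a gripper value outside its range is refused whole. The fingers move at their own pace and stop on an object; the grip force is fixed at half the most. Time passes only in rows, so rows that do not move let the fingers close. It gives the time, the measured TCP pose, the force and the opening at its end, in the units of the state.
- monitor.read_state(): the state, without advancing time (a new reading comes with each control period).
- cams.camera(name): name is "scene" or "top"; returns a dict with "img" (384x512x3 uint8, blue, green, red), "vfov" (degrees; the focal length in pixels is half the picture's height over the tangent of half this angle, whatever the lens; pixels are square), "cx", "cy" (the principal point, pixels), "extrinsics" (4x4, takes a point from camera to world coordinates). Camera axes: x right, y up, looking along -z (the intrinsics and any distortion apply to the point x, -y, -z); pixel columns grow to the right and rows downward; lengths in m; the calibration is good to about 2 mm. A picture is of the moment at which its call begins. There is no depth.
- close_job(): hands the job in, once; it reports no verdict.
The state is a dict: "time": time; "joint_pos": joint angles; "joint_vel": joint speeds; "tau": joint torques, N m; "ee_pos": TCP position; "tool_rot": TCP orientation; "contact_force": force on the tool from outside, world axes, zero at the start; "torque": the same for the moment, N m; "gripper_width": opening from 0.0 (shut) to 1.0 (fully open).
Only numpy, scipy, OpenCV 4.12 (cv2) and the standard library are available. Lean on these libraries where they do the work, as an engineer would, in place of code of your own. Each camera call takes 0.05 s, during which the arm holds its last target.

TASK

Clear the loose pneumatic parts off the bench into the two-bay trays: both cylinders into the yellow tray and both valves into the blue tray, one part to a bay, and the black-knobbed regulator into the free bay of the red tray. Set each part down gently rather than dropping it, upright as it lies now and flat on the floor of its bay. Leave the orange-knobbed regulator in the red tray and the blue flask where they are.

Things in the scene. Friction and masses are not known exactly. Their poses are not given: they have to be found in the camera images.
- cyl_black_center (a point): Pneumatic cylinder lying on the bench: ribbed silver square body with black end caps (30 wide, 30 high, x -36 to +24), steel rod stub (10 dia, x +24 to +36). 72 mm long in all, about 140 g. Point: centre of the 72 x 30 x 30 envelope, 15 above its underside; z up, x along its length to the rod tip, within 0.7 rad of world x at the start. Grip across y (30) at the point.
- cyl_blue_center (a point): Pneumatic cylinder lying on the bench: ribbed silver square body with blue end caps (30 wide, 30 high, x -36 to +24), steel rod stub (10 dia, x +24 to +36). 72 mm long in all, about 140 g. Point: centre of the 72 x 30 x 30 envelope, 15 above its underside; z up, x along its length to the rod tip, within 0.7 rad of world x at the start. Grip across y (30) at the point.
- valve_black_center (a point): Solenoid valve lying on its base: silver block 26 wide, 16 high (x -25 to +35), black coil block 36 x 26 x 18 on it with a white spot on top, brass silencer (12 dia, x -35 to -25). Overall 70 x 26 x 34 mm high, about 160 g. Point: centre, 17 above its underside; z up, x along its length away from the silencer, within 0.7 rad of world x at the start. Grip across y (26) at the coil.
- valve_green_center (a point): Solenoid valve lying on its base: silver block 26 wide, 16 high (x -25 to +35), green coil block 36 x 26 x 18 on it with a white spot on top, brass silencer (12 dia, x -35 to -25). Overall 70 x 26 x 34 mm high, about 160 g. Point: centre, 17 above its underside; z up, x along its length away from the silencer, within 0.7 rad of world x at the start. Grip across y (26) at the coil.
- reg_black_center (a point): Upright pressure regulator: grey body 40 x 40 x 28 high, brass ports on +x and -x sides (56 over them), on top a round black knob, 32 dia, 24 high, that does not turn. 52 mm high, about 200 g. Point: on the knob's axis, 26 above the underside; z up. It stands loose on the bench and is to be put away. Grip it by the knob, 28 to 52 mm above its underside.
- reg_placed_center (a point): Upright pressure regulator: grey body 40 x 40 x 28 high, brass ports on +x and -x sides (56 over them), on top a round orange knob, 32 dia, 24 high, that does not turn. 52 mm high, about 200 g. Point: on the knob's axis, 26 above the underside; z up. It is already put away in one bay (the +y one) of the red tray, loose, underside 4 mm above the bench: leave it there.
- tray_yellow: Yellow tray fixed on the bench, for the cylinders: two equal bays side by side. Outside 100 (x) x 172 (y) x 16 high; floor 4 thick, walls and divider 4 thick, 12 high above the floor. Each bay is 92 (x) x 80 (y) inside, centred at x = 0, y = +42 or -42 mm in the tray's frame. Origin: centre of the underside; z up; turned up to 0.25 rad.
- tray_blue: Blue tray fixed on the bench, for the valves: two equal bays side by side. Outside 100 (x) x 172 (y) x 16 high; floor 4 thick, walls and divider 4 thick, 12 high above the floor. Each bay is 92 (x) x 80 (y) inside, centred at x = 0, y = +42 or -42 mm in the tray's frame. Origin: centre of the underside; z up; turned up to 0.25 rad.
- tray_red: Red tray fixed on the bench, for the regulators: two equal bays side by side. Outside 100 (x) x 172 (y) x 16 high; floor 4 thick, walls and divider 4 thick, 12 high above the floor. Each bay is 92 (x) x 80 (y) inside, centred at x = 0, y = +42 or -42 mm in the tray's frame. Origin: centre of the underside; z up; turned up to 0.25 rad.
- flask: Blue drinking flask with a black cap, 68 dia and 170 mm high, standing on the bench at the robot's left: leave it alone. Origin: centre of its underside; z up.

How it is judged:
By the outcome, as a careful person would: the job done as asked, in the order asked, and still so for the second after the job is handed in, with the robot touching nothing.
It also fails if it takes over 112 s, if anything falls off the work surface, if the arm or the gripper's body presses on something with over 40 N, if the wrist force passes 120 N, or if a joint passes its speed limit or range.

## Working session

There is one attempt and no reset: what is moved stays moved. The work goes in short steps, Python scripts to look and compute and a shell command to move; the robot and the scene stay as the last step left them, time stands still between calls to the robot, and variables do not carry over. Pictures are saved under pics/ and viewed, and the job is handed in when it is done.

```bash
mkdir -p pics; python3 - <<'E'
from plant import monitor, cams, r
import cv2,numpy as np
s=monitor.read_state();print(s)
print(r.finger_overhang,[a for a in dir(r) if a[0]!='_'])
for n in("scene","top"):
    c=cams.camera(n);cv2.imwrite(f"pics/{n}0.png",c["img"])
    print(n,{k:v for k,v in c.items() if k!="img"})
E
ls
```

```text
{'time': 0.0, 'joint_pos': array([-1.16160080e+00,  4.80815891e-01,  1.59687224e+00, -1.14947392e-06,
        1.06509784e+00, -4.65810299e-02]), 'joint_vel': array([ 4.35564179e-05, -8.12822656e-04,  1.04977345e-03,  7.37273920e-04,
       -3.98122590e-04, -3.96137109e-04]), 'tau': array([-3.28188769e-03, -9.50661063e+01, -4.30182195e+01, -1.98092598e-04,
        1.24479871e-02,  4.79495372e-05]), 'ee_pos': array([ 0.28597505, -0.583268  ,  0.24168334]), 'tool_rot': array([-3.14040059e+00, -5.45618720e-05,  4.55777084e-01]), 'contact_force': array([0.19152491, 0.05568913, 0.07219888]), 'torque': array([ 0.02558799,  0.05145923, -0.05798322]), 'gripper_width': 1.0006169699419747}
0.011 ['IKError', 'finger_overhang']
scene {'vfov': 55.18301158174644, 'cx': 255.20806568433898, 'cy': 191.78509229665238, 'extrinsics': array([[ 0.54278748, -0.48233741,  0.68755536,  1.26850876],
       [ 0.83976602,  0.29879774, -0.45333536, -0.3923494 ],
       [ 0.01322062,  0.82345038,  0.56723424,  0.68242068],
       [ 0.        ,  0.        ,  0.        ,  1.        ]])}
top {'vfov': 44.25525678424267, 'cx': 257.5671505748985, 'cy': 192.6934904300383, 'extrinsics': array([[-0.02948399,  0.99809792, -0.05414083,  0.41343056],
       [-0.9995008 , -0.03005392, -0.00974275,  0.12384778],
       [-0.01135137,  0.05382654,  0.99848578,  1.22616875],
       [ 0.        ,  0.        ,  0.        ,  1.        ]])}
pics
```

View pics/scene0.png

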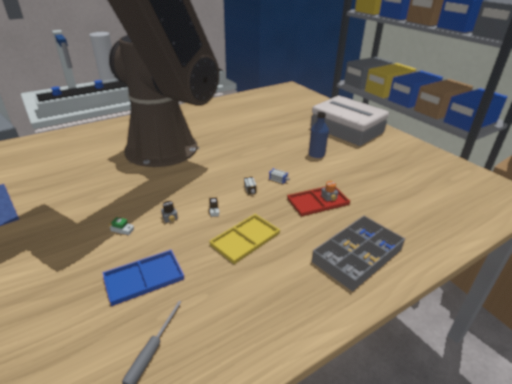

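View pics/top0.png

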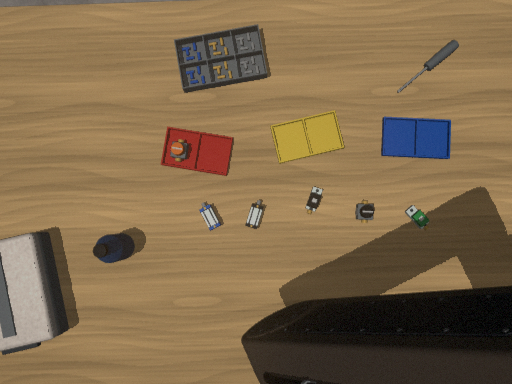

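The top view has the red tray at about (198,152), yellow (308,137) and blue (416,138). The parts lie in a row at v≈200–216: blue cylinder (210,216), black cylinder (256,214), black valve (314,199), black regulator (366,211), green valve (417,216). Next I'll magnify the image and measure.

```bash
cat > h.py <<'E'
import cv2,numpy as np
from plant import monitor,cams
def cam(n):
    c=cams.camera(n);E=c["extrinsics"];f=c["img"].shape[0]/2/np.tan(np.radians(c["vfov"]/2))
    return c["img"],f,c["cx"],c["cy"],E
def cast(C,u,v,z):
    _,f,cx,cy,E=C
    d=E[:3,:3]@np.array([(u-cx)/f,-(v-cy)/f,-1.]);o=E[:3,3]
    return (o+d*(z-o[2])/d[2])
def proj(C,p):
    _,f,cx,cy,E=C
    q=E[:3,:3].T@(np.asarray(p)-E[:3,3]);return np.array([cx+f*q[0]/-q[2],cy-f*q[1]/-q[2]])
def crop(C,u0,v0,u1,v1,k,name):
    cv2.imwrite("pics/"+name,cv2.resize(C[0][v0:v1,u0:u1],None,fx=k,fy=k,interpolation=cv2.INTER_CUBIC))
E
python3 - <<'E'
from h import *
T=cam("top");S=cam("scene")
crop(T,190,180,290,240,8,"t1.png");crop(T,290,180,440,240,5,"t2.png");crop(T,155,105,460,180,2,"t3.png");crop(S,100,160,300,245,4,"s1.png")
hsv=cv2.cvtColor(T[0],cv2.COLOR_BGR2HSV)
for n,lo,hi in(("yellow",(22,150,120),(35,255,255)),("blue",(105,150,90),(125,255,255)),("red",(0,170,90),(6,255,255))):
    m=cv2.inRange(hsv,lo,hi);m[:105]=0;m[185:]=0
    if n=="red": m|=cv2.inRange(hsv,(172,170,90),(180,255,255));m[:105]=0;m[185:]=0
    m=cv2.morphologyEx(m,cv2.MORPH_CLOSE,np.ones((5,5)))
    c=max(cv2.findContours(m,0,2)[0],key=cv2.contourArea)
    b=cv2.boxPoints(cv2.minAreaRect(c));w=np.array([cast(T,*p,0.012)[:2] for p in b])
    print(n,cv2.contourArea(c),b.tolist(),"ctr",w.mean(0),"sides",np.linalg.norm(w[1]-w[0]),np.linalg.norm(w[2]-w[1]),"ang",[np.arctan2(*(w[i+1]-w[i])[::-1]) for i in(0,1)])
E
```

```text
yellow 2487.5 [[269.7715759277344, 125.21482849121094], [334.9757995605469, 109.56581115722656], [344.0620422363281, 147.4251251220703], [278.8578186035156, 163.0741424560547]] ctr [0.62162812 0.0036891 ] sides 0.17403049000374277 0.10147907143228428 ang [np.float64(-1.3648005631710345), np.float64(-2.946913381928011)]
blue 2432.0 [[381.86199951171875, 154.898193359375], [383.67193603515625, 116.88914489746094], [450.7579345703125, 120.08370971679688], [448.947998046875, 158.09275817871094]] ctr [ 0.60970422 -0.27810239] sides 0.09918390175928767 0.17298043860921006 ang [np.float64(-0.09075296636853135), np.float64(-1.6509805621347051)]
red 2444.5 [[160.45944213867188, 164.2432403564453], [166.78375244140625, 126.29728698730469], [232.45944213867188, 137.2432403564453], [226.1351318359375, 175.18919372558594]] ctr [0.59298529 0.29088548] sides 0.10031759794854515 0.17344422901718504 ang [np.float64(-0.18348023450615158), np.float64(-1.768419850975494)]
```

View pics/t1.png

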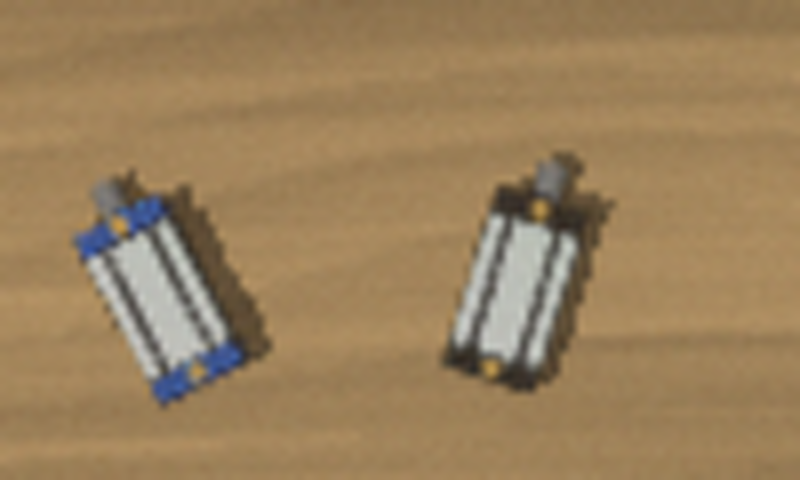

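View pics/t2.png

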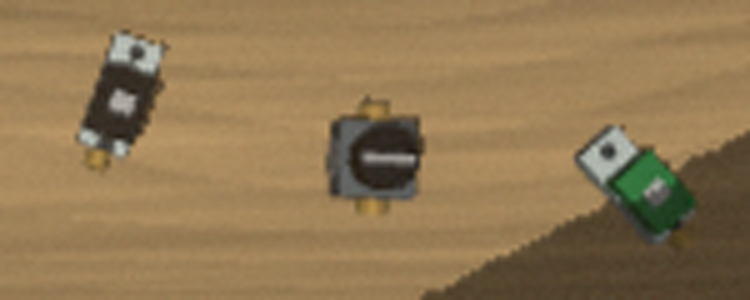

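View pics/s1.png

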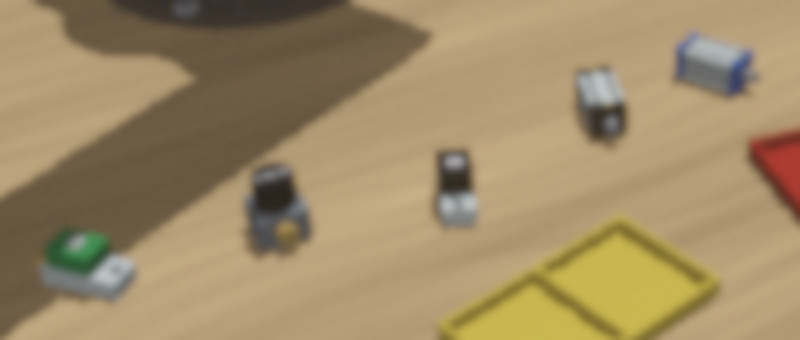

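View pics/t3.png

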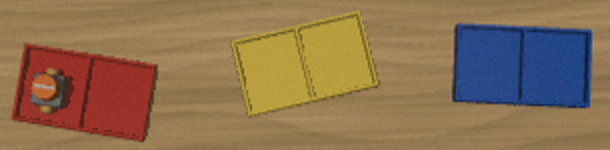

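```bash
python3 - <<'E'
from h import *
T=cam("top");S=cam("scene")
def c1(U,V,z):return cast(T,190+(U+.5)/8-.5,180+(V+.5)/8-.5,z)
def c2(U,V,z):return cast(T,290+(U+.5)/5-.5,180+(V+.5)/5-.5,z)
def s1(U,V,z):return cast(S,100+(U+.5)/4-.5,160+(V+.5)/4-.5,z)
def yaw(d):return np.arctan2(d[1],d[0])
for n,fl,fr,rl,rr,dots in(("cylblue",(75,240),(163,197),(160,405),(243,353),((120,226),(197,370))),("cylblack",(497,185),(585,210),(443,363),(532,390),((541,210),(491,368)))):
    P=[c1(*p,.03)for p in(fl,fr,rl,rr)];F=(P[0]+P[1])/2;B=(P[2]+P[3])/2
    y=yaw(F-B);D=[c1(*p,.03) for p in dots]
    bc=sum(P)/4
    print(n,"body",bc,"L,W",np.linalg.norm(F-B),np.linalg.norm(P[0]-P[1]),"yaw",y,"dotyaw",yaw(D[0]-D[1]),"dotmid",(D[0]+D[1])/2,"point",bc+.006*np.array([np.cos(y),np.sin(y),0]))
# valves
for n,f,t,sp,coil in(("vblack",((120,30),(163,45)),(95,167),(122,102),((108,63),(157,80),(78,135),(125,153))),("vgreen",((577,157),(613,125)),(684,243),(656,192),((608,185),(645,150),(693,207),(660,240)))):
    F=(c2(*f[0],.016)+c2(*f[1],.016))/2;B=c2(*t,.010);C=sum(c2(*p,.034) for p in coil)/4
    print(n,"front-back",np.linalg.norm((F-B)[:2]),"yaw",yaw(F-B),"mid",(F+B)/2,"spot",c2(*sp,.034),"coil",C)
print("reg knob",c2(387,156,.052),"body",c2(381,157.5,.028),"ports",c2(373,103,.014),c2(373,207,.014))
for n,p,z in(("cylblack top",(602,90),.03),("vblack spot",(453,162),.034),("vgreen spot",(78,242),.034),("reg knob top",(271,176),.052),("cylblue top",(715,56),.03)):
    print("scene",n,s1(*p,z))
E
```

```text
cylblue body [0.42058825 0.25881401 0.03      ] L,W 0.0572229869649752 0.03100622392440455 yaw 0.45066699144781647 dotyaw 0.46685268388180345 dotmid [0.42083396 0.25936323 0.03      ] point [0.42598919 0.2614274  0.03      ]
cylblack body [0.42099078 0.14663178 0.03      ] L,W 0.05903168026497943 0.02897963228370043 yaw -0.3198978708478053 dotyaw -0.3359966519798626 dotmid [0.4203338  0.14609433 0.03      ] point [0.42668639 0.14474496 0.03      ]
vblack front-back 0.07038567154116097 yaw -0.3718266021494897 mid [ 0.45596543 -0.00665443  0.013     ] spot [ 0.45533405 -0.00630476  0.034     ] coil [ 0.4525233 -0.0036847  0.034    ]
vgreen front-back 0.06969506214640821 yaw 0.6976697867892572 mid [ 0.40213231 -0.27104838  0.013     ] spot [ 0.40211225 -0.27244135  0.034     ] coil [ 0.4004383  -0.27010035  0.034     ]
reg knob [ 0.42400488 -0.1345249   0.052     ] body [ 0.42355307 -0.13674802  0.028     ] ports [ 0.45168086 -0.13687182  0.014     ] [ 0.39852244 -0.13465832  0.014     ]
scene cylblack top [0.42245159 0.14508061 0.03      ]
scene vblack spot [ 0.45264453 -0.00625452  0.034     ]
scene vgreen spot [ 0.40000601 -0.27071641  0.034     ]
scene reg knob top [ 0.42175259 -0.13577668  0.052     ]
scene cylblue top [0.42810243 0.25431303 0.03      ]
```

```bash
cat >> h.py <<'E'
def plan(x,y,z,yaw):
    """remaining move to target, in tool axes: mm shift (in the present yaw and in the target yaw) and rz in deg"""
    s=monitor.read_state();p=s["ee_pos"];w=s["tool_rot"][2];d=np.array([x,y,z])-p
    for n,a in(("now",w),("afterturn",yaw)):
        c,q=np.cos(a),np.sin(a);print(n,"x %.4f y %.4f z %.4f"%(c*d[0]+q*d[1],q*d[0]-c*d[1],-d[2]),end=" | ")
    print("rz %.2f"%-np.degrees((yaw-w+np.pi)%(2*np.pi)-np.pi),"t",round(s["time"],2),"pos",p.round(4),"rot",s["tool_rot"].round(4),"F",s["contact_force"].round(2),"w",round(s["gripper_width"]*85.4,1))
E
python3 -m handwheel '[{"x":0.047,"y":-0.030},{"x":0.047,"y":-0.030},{"x":0.047,"y":-0.030},{"x":0.047,"y":-0.030},{"x":0.047,"y":-0.030},{"x":0.047,"y":-0.030},{"x":0.047,"y":-0.030},{"x":0.047,"y":-0.030}]'
python3 -c "from h import *;plan(.425,.261,.12,.455)"
```

```text
now x 0.4965 y -0.6972 z 0.1221 | afterturn x 0.4959 y -0.6976 z 0.1221 | rz 0.04 t 0.3 pos [ 0.2861 -0.5835  0.2421] rot [-3.1412 -0.      0.4558] F [-0.17 -1.14  0.13] w 85.3schema error: expected keys x, y, z, rx, ry, rz, hand
```

```bash

python3 -m handwheel '[{"x":0.047,"y":-0.030,"z":0,"rx":0,"ry":0,"rz":0,"hand":0.06},{"x":0.047,"y":-0.030,"z":0,"rx":0,"ry":0,"rz":0,"hand":0.06},{"x":0.047,"y":-0.030,"z":0,"rx":0,"ry":0,"rz":0,"hand":0.06},{"x":0.047,"y":-0.030,"z":0,"rx":0,"ry":0,"rz":0,"hand":0.06},{"x":0.047,"y":-0.030,"z":0,"rx":0,"ry":0,"rz":0,"hand":0.06},{"x":0.047,"y":-0.030,"z":0,"rx":0,"ry":0,"rz":0,"hand":0.06},{"x":0.047,"y":-0.030,"z":0,"rx":0,"ry":0,"rz":0,"hand":0.06},{"x":0.047,"y":-0.030,"z":0,"rx":0,"ry":0,"rz":0,"hand":0.06}]'
python3 -c "from h import *;plan(.425,.261,.12,.455)"
```

```text
time: 1.3
ee_pos: [0.5189, -0.201, 0.2425]
tool_rot: [3.141, -0.0, 0.456]
contact_force: [1.2, -0.2, 0.1]
gripper_width: 0.699
now x 0.1190 y -0.4562 z 0.1225 | afterturn x 0.1187 y -0.4563 z 0.1225 | rz 0.04 t 1.3 pos [ 0.5189 -0.201   0.2425] rot [ 3.1412e+00 -3.0000e-04  4.5570e-01] F [ 1.24 -0.22  0.12] w 59.7
```

```bash

python3 -m handwheel '[{"x":0.015,"y":-0.057,"z":0,"rx":0,"ry":0,"rz":0,"hand":0.06},{"x":0.015,"y":-0.057,"z":0,"rx":0,"ry":0,"rz":0,"hand":0.06},{"x":0.015,"y":-0.057,"z":0,"rx":0,"ry":0,"rz":0,"hand":0.06},{"x":0.015,"y":-0.057,"z":0,"rx":0,"ry":0,"rz":0,"hand":0.06},{"x":0.015,"y":-0.057,"z":0,"rx":0,"ry":0,"rz":0,"hand":0.06},{"x":0.015,"y":-0.057,"z":0,"rx":0,"ry":0,"rz":0,"hand":0.06},{"x":0.015,"y":-0.057,"z":0,"rx":0,"ry":0,"rz":0,"hand":0.06},{"x":0.015,"y":-0.057,"z":0,"rx":0,"ry":0,"rz":0,"hand":0.06},{"x":0,"y":0,"z":0.06,"rx":0,"ry":0,"rz":0,"hand":0.06},{"x":0,"y":0,"z":0.06,"rx":0,"ry":0,"rz":0,"hand":0.06},{"x":0,"y":0,"z":0.0,"rx":0,"ry":0,"rz":0,"hand":0.06}]'
python3 - <<'E'
from h import *
plan(.425,.261,.0155,.455)
T=cam("top");S=cam("scene");crop(T,180,150,300,260,5,"t4.png");crop(S,180,80,330,230,4,"s4.png")
E
```

```text
time: 2.68
ee_pos: [0.4225, 0.2585, 0.1194]
tool_rot: [3.141, 0.008, 0.456]
contact_force: [-0.4, -0.2, 0.4]
gripper_width: 0.701
now x 0.0033 y -0.0012 z 0.1039 | afterturn x 0.0033 y -0.0012 z 0.1039 | rz 0.07 t 2.67 pos [0.4225 0.2585 0.1194] rot [3.1414 0.0075 0.4562] F [-0.39 -0.17  0.36] w 59.9
```

View pics/s4.png

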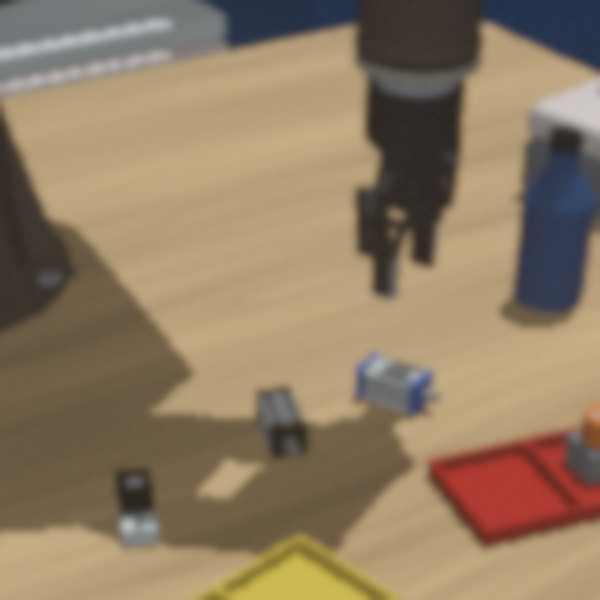

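The scene view shows the gripper directly above the blue cylinder (395,385 in the crop) with jaws across it, so I'll descend and grip.

```bash

python3 -m handwheel '[{"x":0.0033,"y":-0.0012,"z":0.03,"rx":0,"ry":0.43,"rz":0,"hand":0.06},{"x":0,"y":0,"z":0.04,"rx":0,"ry":0,"rz":0,"hand":0.06},{"x":0,"y":0,"z":0.02,"rx":0,"ry":0,"rz":0,"hand":0.06},{"x":0,"y":0,"z":0.014,"rx":0,"ry":0,"rz":0,"hand":0.06},{"x":0,"y":0,"z":0,"rx":0,"ry":0,"rz":0,"hand":0.06},{"x":0,"y":0,"z":0,"rx":0,"ry":0,"rz":0,"hand":0.06}]'
python3 -c "from h import *;plan(.425,.261,.0155,.455)"
python3 -m handwheel '[{"x":0,"y":0,"z":0,"rx":0,"ry":0,"rz":0,"hand":0.04},{"x":0,"y":0,"z":0,"rx":0,"ry":0,"rz":0,"hand":0.02},{"x":0,"y":0,"z":0,"rx":0,"ry":0,"rz":0,"hand":0.0},{"x":0,"y":0,"z":0,"rx":0,"ry":0,"rz":0,"hand":0.0},{"x":0,"y":0,"z":0,"rx":0,"ry":0,"rz":0,"hand":0.0},{"x":0,"y":0,"z":0,"rx":0,"ry":0,"rz":0,"hand":0.0}]'
python3 -c "from h import *;plan(.425,.261,.0155,.455)"
```

```text
time: 3.52
ee_pos: [0.4289, 0.2628, 0.0196]
tool_rot: [-3.142, -0.009, 0.456]
contact_force: [0.4, -0.1, -0.6]
gripper_width: 0.708
now x -0.0043 y -0.0001 z 0.0041 | afterturn x -0.0043 y -0.0001 z 0.0041 | rz 0.04 t 3.52 pos [0.4289 0.2628 0.0196] rot [-3.1415 -0.0094  0.4557] F [ 0.37 -0.05 -0.59] w 60.4
time: 4.28
ee_pos: [0.4284, 0.2627, 0.0191]
tool_rot: [-3.142, -0.009, 0.456]
contact_force: [-1.8, -0.2, 14.8]
gripper_width: 0.34
now x -0.0038 y -0.0000 z 0.0036 | afterturn x -0.0038 y -0.0000 z 0.0036 | rz 0.06 t 4.28 pos [0.4284 0.2627 0.0191] rot [-3.1416 -0.0086  0.456 ] F [-1.77 -0.17 14.82] w 29.1
```

```bash

python3 -m handwheel '[{"x":0,"y":0,"z":-0.02,"rx":0,"ry":0,"rz":0,"hand":0.0},{"x":0,"y":0,"z":-0.03,"rx":0,"ry":0,"rz":0,"hand":0.0},{"x":0,"y":0,"z":-0.03,"rx":0,"ry":0,"rz":7.3,"hand":0.0},{"x":0,"y":0,"z":0,"rx":0,"ry":0,"rz":7.3,"hand":0.0},{"x":0,"y":0,"z":0,"rx":0,"ry":0,"rz":0,"hand":0.0}]'
python3 -c "from h import *;plan(.616,.046,.0235,.2)"
```

```text
time: 4.9
ee_pos: [0.4276, 0.2622, 0.0987]
tool_rot: [-3.139, -0.008, 0.202]
contact_force: [-0.4, -0.3, -0.9]
gripper_width: 0.337
now x 0.1413 y 0.2496 z 0.0752 | afterturn x 0.1417 y 0.2493 z 0.0752 | rz 0.09 t 4.9 pos [0.4276 0.2622 0.0987] rot [-3.1395 -0.008   0.2016] F [-0.38 -0.34 -0.9 ] w 28.7
```

```bash

python3 -m handwheel '[{"x":0.0236,"y":0.0416,"z":0,"rx":0,"ry":0,"rz":0,"hand":0.0},{"x":0.0236,"y":0.0416,"z":0,"rx":0,"ry":0,"rz":0,"hand":0.0},{"x":0.0236,"y":0.0416,"z":0,"rx":0,"ry":0,"rz":0,"hand":0.0},{"x":0.0236,"y":0.0416,"z":0,"rx":0,"ry":0,"rz":0,"hand":0.0},{"x":0.0236,"y":0.0416,"z":0,"rx":0,"ry":0,"rz":0,"hand":0.0},{"x":0.0236,"y":0.0416,"z":0,"rx":0,"ry":0,"rz":0,"hand":0.0},{"x":0,"y":0,"z":0.02,"rx":0,"ry":0,"rz":0,"hand":0.0},{"x":0,"y":0,"z":0.0,"rx":0,"ry":0,"rz":0,"hand":0.0},{"x":0,"y":0,"z":0,"rx":0,"ry":0,"rz":0,"hand":0.0}]'
python3 - <<'E'
from h import *
plan(.616,.046,.0235,.2)
S=cam("scene");crop(S,180,80,330,270,3,"s5.png")
T=cam("top");crop(T,220,80,370,190,5,"t5.png")
E
```

```text
time: 6.02
ee_pos: [0.6157, 0.0463, 0.0789]
tool_rot: [-3.14, -0.006, 0.203]
contact_force: [0.2, -0.5, -1.6]
gripper_width: 0.336
now x 0.0002 y 0.0004 z 0.0554 | afterturn x 0.0002 y 0.0004 z 0.0554 | rz 0.17 t 6.03 pos [0.6157 0.0463 0.0789] rot [-3.1395 -0.0063  0.2029] F [ 0.19 -0.53 -1.65] w 28.7
```

View pics/s5.png

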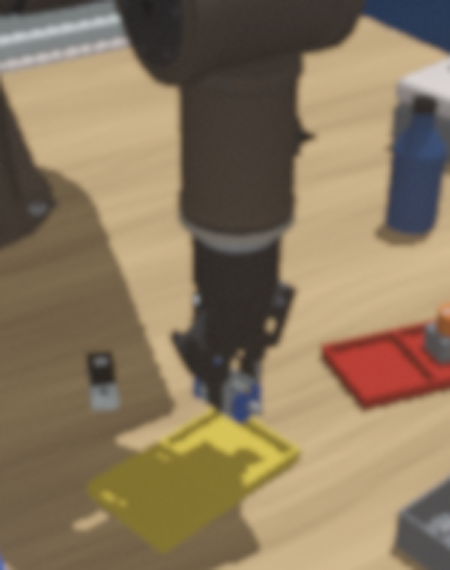

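View pics/t5.png

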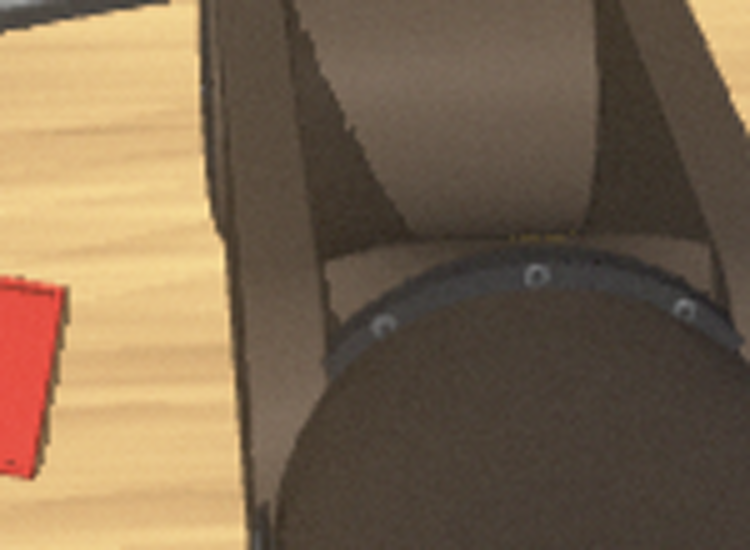

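The blue cylinder is held level above the far bay of the yellow tray (scene crop ≈(240,395)). I'll lower it slowly and watch the force.

```bash

python3 -m handwheel '[{"x":0,"y":0,"z":0.025,"rx":0,"ry":0,"rz":0,"hand":0.0},{"x":0,"y":0,"z":0.018,"rx":0,"ry":0,"rz":0,"hand":0.0},{"x":0,"y":0,"z":0.008,"rx":0,"ry":0,"rz":0,"hand":0.0},{"x":0,"y":0,"z":0.002,"rx":0,"ry":0,"rz":0,"hand":0.0},{"x":0,"y":0,"z":0,"rx":0,"ry":0,"rz":0,"hand":0.0}]'
python3 -c "from h import *;plan(.616,.046,.0235,.2)"
python3 -m handwheel '[{"x":0,"y":0,"z":0.0015,"rx":0,"ry":0,"rz":0,"hand":0.0},{"x":0,"y":0,"z":0,"rx":0,"ry":0,"rz":0,"hand":0.0}]'
```

```text
time: 6.75
ee_pos: [0.6168, 0.0461, 0.0262]
tool_rot: [-3.14, -0.008, 0.201]
contact_force: [0.1, 0.3, -1.2]
gripper_width: 0.338
now x -0.0009 y -0.0000 z 0.0027 | afterturn x -0.0009 y -0.0000 z 0.0027 | rz 0.06 t 6.75 pos [0.6168 0.0461 0.0262] rot [-3.1398 -0.0077  0.201 ] F [ 0.05  0.29 -1.23] w 28.9
time: 7.0
ee_pos: [0.6167, 0.0461, 0.0246]
tool_rot: [-3.14, -0.008, 0.201]
contact_force: [0.1, -1.1, -1.6]
gripper_width: 0.338
```

```bash

python3 -m handwheel '[{"x":0,"y":0,"z":0.001,"rx":0,"ry":0,"rz":0,"hand":0.0},{"x":0,"y":0,"z":0,"rx":0,"ry":0,"rz":0,"hand":0.0}]'
python3 -m handwheel '[{"x":0,"y":0,"z":0.0007,"rx":0,"ry":0,"rz":0,"hand":0.0},{"x":0,"y":0,"z":0,"rx":0,"ry":0,"rz":0,"hand":0.0}]'
```

```text
time: 7.25
ee_pos: [0.6166, 0.0461, 0.0234]
tool_rot: [-3.14, -0.007, 0.201]
contact_force: [0.1, -0.2, -1.7]
gripper_width: 0.337
time: 7.5
ee_pos: [0.6166, 0.0461, 0.0232]
tool_rot: [-3.14, -0.007, 0.201]
contact_force: [-3.8, -0.9, 9.3]
gripper_width: 0.34
```

Contact at 9 N. I'll release and rise.

```bash

python3 -m handwheel '[{"x":0,"y":0,"z":0,"rx":0,"ry":0,"rz":0,"hand":0.033},{"x":0,"y":0,"z":0,"rx":0,"ry":0,"rz":0,"hand":0.042},{"x":0,"y":0,"z":0,"rx":0,"ry":0,"rz":0,"hand":0.042},{"x":0,"y":0,"z":0,"rx":0,"ry":0,"rz":0,"hand":0.042},{"x":0,"y":0,"z":-0.02,"rx":0,"ry":0,"rz":0,"hand":0.042},{"x":0,"y":0,"z":-0.03,"rx":0,"ry":0,"rz":0,"hand":0.042},{"x":0,"y":0,"z":-0.05,"rx":0,"ry":0,"rz":7.5,"hand":0.06},{"x":0,"y":0,"z":0,"rx":0,"ry":0,"rz":7.5,"hand":0.06},{"x":0,"y":0,"z":0,"rx":0,"ry":0,"rz":7.5,"hand":0.06},{"x":0,"y":0,"z":0,"rx":0,"ry":0,"rz":7.5,"hand":0.06},{"x":0,"y":0,"z":0,"rx":0,"ry":0,"rz":0,"hand":0.06}]'
python3 -c "from h import *;plan(.425,.145,.12,-.325)"
```

```text
time: 8.88
ee_pos: [0.6162, 0.0458, 0.1239]
tool_rot: [-3.136, -0.006, -0.322]
contact_force: [0.1, -0.2, 0.2]
gripper_width: 0.703
now x -0.2128 y -0.0336 z 0.0039 | afterturn x -0.2129 y -0.0330 z 0.0039 | rz 0.17 t 8.88 pos [0.6162 0.0458 0.1239] rot [-3.1359 -0.0064 -0.322 ] F [ 0.08 -0.16  0.18] w 60.0
```

```bash

python3 -m handwheel '[{"x":-0.0532,"y":-0.0083,"z":0,"rx":-0.3,"ry":-0.37,"rz":0,"hand":0.06},{"x":-0.0532,"y":-0.0083,"z":0,"rx":0,"ry":0,"rz":0,"hand":0.06},{"x":-0.0532,"y":-0.0083,"z":0,"rx":0,"ry":0,"rz":0,"hand":0.06},{"x":-0.0532,"y":-0.0083,"z":0,"rx":0,"ry":0,"rz":0,"hand":0.06},{"x":0,"y":0,"z":0.04,"rx":0,"ry":0,"rz":0,"hand":0.06},{"x":0,"y":0,"z":0,"rx":0,"ry":0,"rz":0,"hand":0.06},{"x":0,"y":0,"z":0,"rx":0,"ry":0,"rz":0,"hand":0.06}]'
python3 - <<'E'
from h import *
plan(.425,.145,.0185,-.325)
S=cam("scene");crop(S,180,100,330,270,4,"s6.png")
E
```

```text
time: 9.75
ee_pos: [0.4254, 0.1447, 0.0834]
tool_rot: [-3.141, 0.001, -0.322]
contact_force: [0.3, -0.7, -0.3]
gripper_width: 0.697
now x -0.0005 y -0.0002 z 0.0649 | afterturn x -0.0005 y -0.0002 z 0.0649 | rz 0.19 t 9.75 pos [0.4254 0.1447 0.0834] rot [-3.1413e+00  8.0000e-04 -3.2160e-01] F [ 0.26 -0.66 -0.31] w 59.6
```

View pics/s6.png

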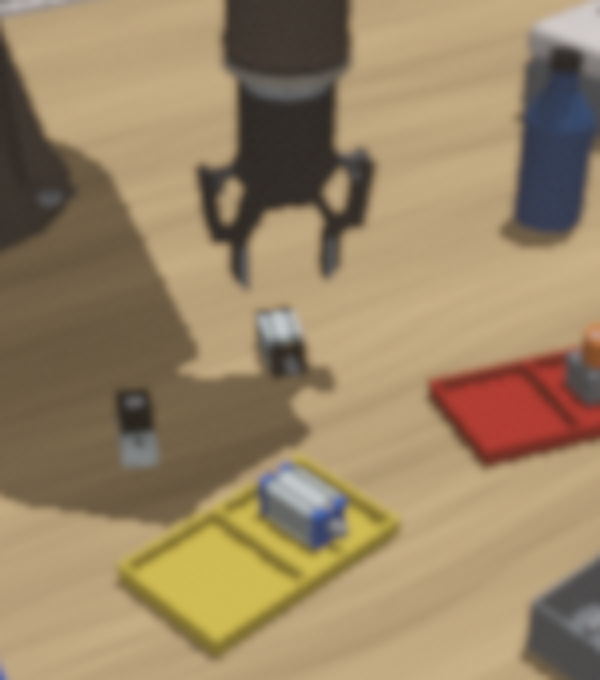

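The blue cylinder sits flat in the far yellow bay (305,505), and the gripper straddles the black cylinder (280,340). Now to pick the black one.

```bash

python3 -m handwheel '[{"x":0,"y":0,"z":0.035,"rx":0,"ry":0,"rz":0,"hand":0.055},{"x":0,"y":0,"z":0.02,"rx":0,"ry":0,"rz":0,"hand":0.05},{"x":0,"y":0,"z":0.009,"rx":0,"ry":0,"rz":0,"hand":0.045},{"x":0,"y":0,"z":0,"rx":0,"ry":0,"rz":0,"hand":0.035},{"x":0,"y":0,"z":0,"rx":0,"ry":0,"rz":0,"hand":0.025},{"x":0,"y":0,"z":0,"rx":0,"ry":0,"rz":0,"hand":0.0},{"x":0,"y":0,"z":0,"rx":0,"ry":0,"rz":0,"hand":0.0},{"x":0,"y":0,"z":0,"rx":0,"ry":0,"rz":0,"hand":0.0},{"x":0,"y":0,"z":0,"rx":0,"ry":0,"rz":0,"hand":0.0}]'
python3 -c "from h import *;plan(.425,.145,.0185,-.325)"
```

```text
time: 10.92
ee_pos: [0.4251, 0.1449, 0.0194]
tool_rot: [-3.141, -0.0, -0.323]
contact_force: [0.3, -2.3, 9.3]
gripper_width: 0.34
now x -0.0002 y -0.0001 z 0.0009 | afterturn x -0.0002 y -0.0001 z 0.0009 | rz 0.14 t 10.93 pos [0.4251 0.1449 0.0194] rot [-3.1408e+00 -1.0000e-04 -3.2250e-01] F [ 0.28 -2.29  9.27] w 29.0
```

```bash

python3 -m handwheel '[{"x":0,"y":0,"z":-0.02,"rx":0,"ry":0,"rz":0,"hand":0.0},{"x":0,"y":0,"z":-0.03,"rx":0,"ry":0,"rz":0,"hand":0.0},{"x":0,"y":0,"z":-0.04,"rx":0,"ry":0,"rz":-7.5,"hand":0.0},{"x":0,"y":0,"z":0,"rx":0,"ry":0,"rz":-7.5,"hand":0.0},{"x":0,"y":0,"z":0,"rx":0,"ry":0,"rz":-7.5,"hand":0.0},{"x":0,"y":0,"z":0,"rx":0,"ry":0,"rz":-7.5,"hand":0.0},{"x":0,"y":0,"z":0,"rx":0,"ry":0,"rz":0,"hand":0.0}]'
python3 -c "from h import *;plan(.630,-.0375,.0234,.2)"
```

```text
time: 11.8
ee_pos: [0.4247, 0.1448, 0.109]
tool_rot: [-3.141, 0.0, 0.2]
contact_force: [0.2, -0.6, -0.7]
gripper_width: 0.337
now x 0.1649 y 0.2195 z 0.0856 | afterturn x 0.1650 y 0.2194 z 0.0856 | rz 0.02 t 11.8 pos [0.4247 0.1448 0.109 ] rot [-3.141e+00  3.000e-04  2.004e-01] F [ 0.18 -0.59 -0.66] w 28.8
```

```bash

python3 -m handwheel '[{"x":0.0275,"y":0.0366,"z":0,"rx":0,"ry":0,"rz":0,"hand":0.0},{"x":0.0275,"y":0.0366,"z":0,"rx":0,"ry":0,"rz":0,"hand":0.0},{"x":0.0275,"y":0.0366,"z":0,"rx":0,"ry":0,"rz":0,"hand":0.0},{"x":0.0275,"y":0.0366,"z":0,"rx":0,"ry":0,"rz":0,"hand":0.0},{"x":0.0275,"y":0.0366,"z":0,"rx":0,"ry":0,"rz":0,"hand":0.0},{"x":0.0275,"y":0.0366,"z":0,"rx":0,"ry":0,"rz":0,"hand":0.0},{"x":0,"y":0,"z":0.03,"rx":0,"ry":0,"rz":0,"hand":0.0},{"x":0,"y":0,"z":0.0,"rx":0,"ry":0,"rz":0,"hand":0.0},{"x":0,"y":0,"z":0,"rx":0,"ry":0,"rz":0,"hand":0.0}]'
python3 - <<'E'
from h import *
plan(.630,-.0375,.0234,.2)
S=cam("scene");crop(S,180,100,330,270,4,"s7.png")
E
```

```text
time: 12.92
ee_pos: [0.6298, -0.0371, 0.0789]
tool_rot: [-3.141, 0.001, 0.2]
contact_force: [0.1, 0.1, -1.4]
gripper_width: 0.333
now x 0.0001 y 0.0004 z 0.0555 | afterturn x 0.0001 y 0.0004 z 0.0555 | rz -0.00 t 12.93 pos [ 0.6298 -0.0371  0.0789] rot [-3.1408e+00  1.3000e-03  1.9990e-01] F [ 0.1   0.06 -1.37] w 28.5
```

View pics/s7.png

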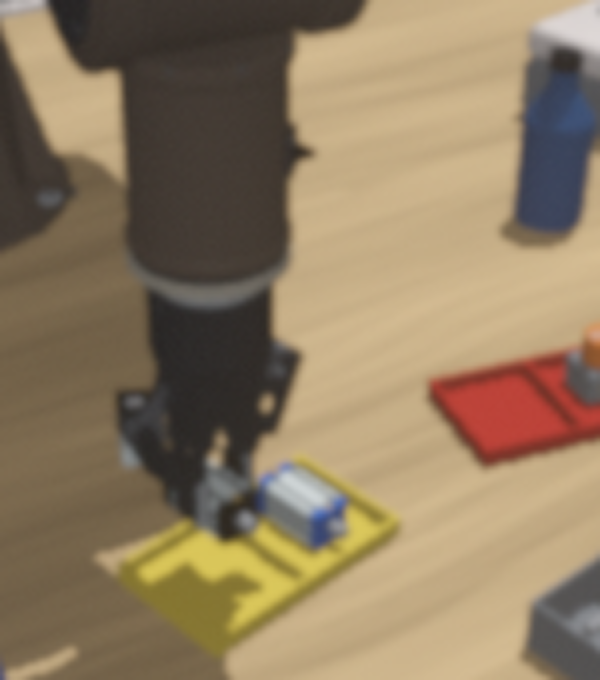

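The black cylinder is held level over the near yellow bay (225,500). Lowering it.

```bash

python3 -m handwheel '[{"x":0,"y":0,"z":0.025,"rx":0,"ry":0,"rz":0,"hand":0.0},{"x":0,"y":0,"z":0.018,"rx":0,"ry":0,"rz":0,"hand":0.0},{"x":0,"y":0,"z":0.008,"rx":0,"ry":0,"rz":0,"hand":0.0},{"x":0,"y":0,"z":0.003,"rx":0,"ry":0,"rz":0,"hand":0.0},{"x":0,"y":0,"z":0,"rx":0,"ry":0,"rz":0,"hand":0.0}]'
python3 -m handwheel '[{"x":0,"y":0,"z":0.001,"rx":0,"ry":0,"rz":0,"hand":0.0},{"x":0,"y":0,"z":0,"rx":0,"ry":0,"rz":0,"hand":0.0}]'
python3 -m handwheel '[{"x":0,"y":0,"z":0.0007,"rx":0,"ry":0,"rz":0,"hand":0.0},{"x":0,"y":0,"z":0,"rx":0,"ry":0,"rz":0,"hand":0.0}]'
```

```text
time: 13.6
ee_pos: [0.6303, -0.0375, 0.0246]
tool_rot: [-3.141, 0.001, 0.201]
contact_force: [-1.0, 0.1, -1.7]
gripper_width: 0.342
time: 13.85
ee_pos: [0.6302, -0.0375, 0.0236]
tool_rot: [-3.141, 0.001, 0.201]
contact_force: [0.7, 0.0, -1.1]
gripper_width: 0.34
time: 14.1
ee_pos: [0.6303, -0.0375, 0.0234]
tool_rot: [-3.141, 0.0, 0.201]
contact_force: [-4.5, 1.2, 9.8]
gripper_width: 0.34
```

```bash

python3 -m handwheel '[{"x":0,"y":0,"z":0,"rx":0,"ry":0,"rz":0,"hand":0.033},{"x":0,"y":0,"z":0,"rx":0,"ry":0,"rz":0,"hand":0.042},{"x":0,"y":0,"z":0,"rx":0,"ry":0,"rz":0,"hand":0.042},{"x":0,"y":0,"z":0,"rx":0,"ry":0,"rz":0,"hand":0.042},{"x":0,"y":0,"z":-0.02,"rx":0,"ry":0,"rz":0,"hand":0.042},{"x":0,"y":0,"z":-0.03,"rx":0,"ry":0,"rz":0,"hand":0.042},{"x":0,"y":0,"z":-0.05,"rx":0,"ry":0,"rz":8.2,"hand":0.06},{"x":0,"y":0,"z":0,"rx":0,"ry":0,"rz":8.2,"hand":0.06},{"x":0,"y":0,"z":0,"rx":0,"ry":0,"rz":8.2,"hand":0.06},{"x":0,"y":0,"z":0,"rx":0,"ry":0,"rz":8.2,"hand":0.06},{"x":0,"y":0,"z":0,"rx":0,"ry":0,"rz":0,"hand":0.06}]'
python3 -c "from h import *;plan(.454,-.006,.08,-.372)"
```

```text
time: 15.48
ee_pos: [0.6304, -0.0375, 0.1239]
tool_rot: [-3.141, 0.0, -0.371]
contact_force: [-1.0, -0.1, -0.3]
gripper_width: 0.705
now x -0.1759 y 0.0345 z 0.0439 | afterturn x -0.1758 y 0.0348 z 0.0439 | rz 0.07 t 15.47 pos [ 0.6304 -0.0375  0.1239] rot [-3.1413e+00  1.0000e-04 -3.7080e-01] F [-1.03 -0.1  -0.28] w 60.2
```

```bash

python3 -m handwheel '[{"x":-0.044,"y":0.0087,"z":0,"rx":0,"ry":0,"rz":0,"hand":0.055},{"x":-0.044,"y":0.0087,"z":0,"rx":0,"ry":0,"rz":0,"hand":0.055},{"x":-0.044,"y":0.0087,"z":0,"rx":0,"ry":0,"rz":0,"hand":0.055},{"x":-0.044,"y":0.0087,"z":0,"rx":0,"ry":0,"rz":0,"hand":0.055},{"x":0,"y":0,"z":0.04,"rx":0,"ry":0,"rz":0,"hand":0.055},{"x":0,"y":0,"z":0,"rx":0,"ry":0,"rz":0,"hand":0.055},{"x":0,"y":0,"z":0,"rx":0,"ry":0,"rz":0,"hand":0.055}]'
python3 - <<'E'
from h import *
plan(.454,-.006,.021,-.372)
S=cam("scene");crop(S,150,100,330,270,4,"s8.png")
E
```

```text
time: 16.35
ee_pos: [0.4543, -0.0061, 0.0837]
tool_rot: [-3.141, 0.001, -0.37]
contact_force: [0.2, 0.9, 0.4]
gripper_width: 0.645
now x -0.0003 y -0.0000 z 0.0627 | afterturn x -0.0003 y -0.0000 z 0.0627 | rz 0.12 t 16.35 pos [ 0.4543 -0.0061  0.0837] rot [-3.1415e+00  6.0000e-04 -3.6990e-01] F [0.24 0.93 0.44] w 55.1
```

View pics/s8.png

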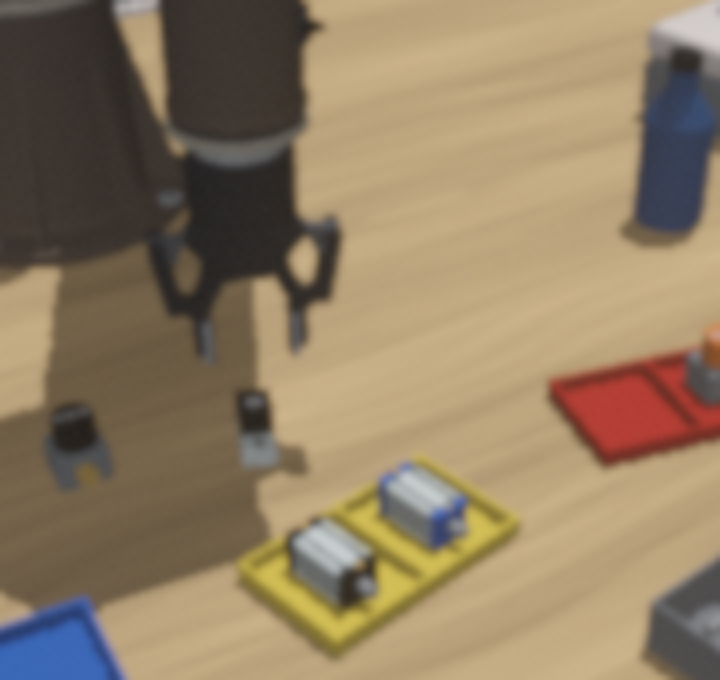

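Both cylinders lie flat in their yellow bays, and the jaws straddle the black valve (255,425). Now to pick it.

```bash

python3 -m handwheel '[{"x":0,"y":0,"z":0.035,"rx":0,"ry":0,"rz":0,"hand":0.055},{"x":0,"y":0,"z":0.02,"rx":0,"ry":0,"rz":0,"hand":0.05},{"x":0,"y":0,"z":0.006,"rx":0,"ry":0,"rz":0,"hand":0.045},{"x":0,"y":0,"z":0,"rx":0,"ry":0,"rz":0,"hand":0.035},{"x":0,"y":0,"z":0,"rx":0,"ry":0,"rz":0,"hand":0.025},{"x":0,"y":0,"z":0,"rx":0,"ry":0,"rz":0,"hand":0.0},{"x":0,"y":0,"z":0,"rx":0,"ry":0,"rz":0,"hand":0.0},{"x":0,"y":0,"z":0,"rx":0,"ry":0,"rz":0,"hand":0.0},{"x":0,"y":0,"z":0,"rx":0,"ry":0,"rz":0,"hand":0.0}]'
python3 -c "from h import *;plan(.454,-.006,.021,-.372)"
```

```text
time: 17.52
ee_pos: [0.4541, -0.0061, 0.0228]
tool_rot: [-3.141, -0.0, -0.371]
contact_force: [-1.0, -1.0, 7.5]
gripper_width: 0.292
now x -0.0001 y -0.0001 z 0.0018 | afterturn x -0.0001 y -0.0001 z 0.0018 | rz 0.04 t 17.52 pos [ 0.4541 -0.0061  0.0228] rot [-3.1412e+00 -5.0000e-04 -3.7130e-01] F [-1.01 -0.97  7.46] w 25.0
```

```bash

python3 -m handwheel '[{"x":0,"y":0,"z":-0.02,"rx":0,"ry":0,"rz":0,"hand":0.0},{"x":0,"y":0,"z":-0.03,"rx":0,"ry":0,"rz":0,"hand":0.0},{"x":0,"y":0,"z":-0.03,"rx":0,"ry":0,"rz":-8.2,"hand":0.0},{"x":0,"y":0,"z":0,"rx":0,"ry":0,"rz":-8.2,"hand":0.0},{"x":0,"y":0,"z":0,"rx":0,"ry":0,"rz":0,"hand":0.0}]'
python3 -c "from h import *;plan(.6125,-.236,.0268,-.085)"
```

```text
time: 18.15
ee_pos: [0.4539, -0.0061, 0.1028]
tool_rot: [-3.141, -0.001, -0.086]
contact_force: [-0.7, -0.8, -1.5]
gripper_width: 0.291
now x 0.1777 y 0.2155 z 0.0760 | afterturn x 0.1775 y 0.2157 z 0.0760 | rz -0.05 t 18.15 pos [ 0.4539 -0.0061  0.1028] rot [-3.1413e+00 -6.0000e-04 -8.5800e-02] F [-0.69 -0.83 -1.48] w 24.8
```

```bash

python3 -m handwheel '[{"x":0.0296,"y":0.0359,"z":0,"rx":0,"ry":0,"rz":0,"hand":0.0},{"x":0.0296,"y":0.0359,"z":0,"rx":0,"ry":0,"rz":0,"hand":0.0},{"x":0.0296,"y":0.0359,"z":0,"rx":0,"ry":0,"rz":0,"hand":0.0},{"x":0.0296,"y":0.0359,"z":0,"rx":0,"ry":0,"rz":0,"hand":0.0},{"x":0.0296,"y":0.0359,"z":0,"rx":0,"ry":0,"rz":0,"hand":0.0},{"x":0.0296,"y":0.0359,"z":0,"rx":0,"ry":0,"rz":0,"hand":0.0},{"x":0,"y":0,"z":0.02,"rx":0,"ry":0,"rz":0,"hand":0.0},{"x":0,"y":0,"z":0.0,"rx":0,"ry":0,"rz":0,"hand":0.0},{"x":0,"y":0,"z":0,"rx":0,"ry":0,"rz":0,"hand":0.0}]'
python3 - <<'E'
from h import *
plan(.6125,-.236,.0268,-.085)
S=cam("scene");crop(S,80,120,290,310,4,"s9.png")
E
```

```text
time: 19.27
ee_pos: [0.6114, -0.2348, 0.0815]
tool_rot: [-3.141, 0.002, -0.086]
contact_force: [-0.2, -0.3, -1.9]
gripper_width: 0.299
now x 0.0012 y 0.0011 z 0.0547 | afterturn x 0.0012 y 0.0011 z 0.0547 | rz -0.05 t 19.27 pos [ 0.6114 -0.2348  0.0815] rot [-3.1408e+00  2.4000e-03 -8.5900e-02] F [-0.22 -0.33 -1.91] w 25.5
```

View pics/s9.png

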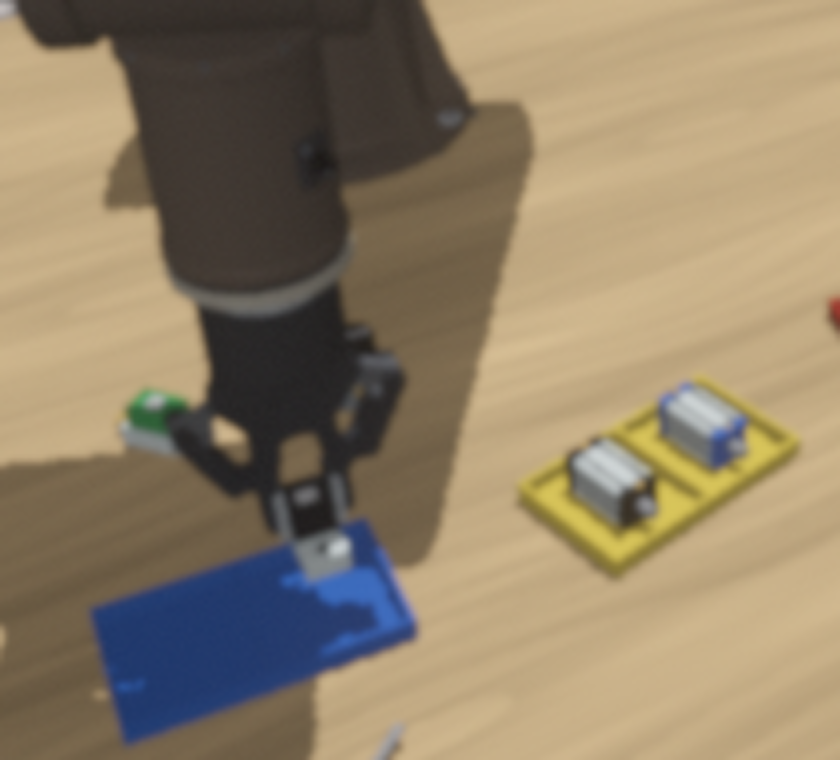

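The black valve is held upright over the +y blue bay (320,530). Lowering it. That picture came out 840 px wide, so I'll keep the next crops within 800 x 600.

```bash

python3 -m handwheel '[{"x":0.001,"y":0.001,"z":0.025,"rx":0,"ry":0,"rz":0,"hand":0.0},{"x":0,"y":0,"z":0.018,"rx":0,"ry":0,"rz":0,"hand":0.0},{"x":0,"y":0,"z":0.007,"rx":0,"ry":0,"rz":0,"hand":0.0},{"x":0,"y":0,"z":0.002,"rx":0,"ry":0,"rz":0,"hand":0.0},{"x":0,"y":0,"z":0,"rx":0,"ry":0,"rz":0,"hand":0.0}]'
python3 -m handwheel '[{"x":0,"y":0,"z":0.001,"rx":0,"ry":0,"rz":0,"hand":0.0},{"x":0,"y":0,"z":0,"rx":0,"ry":0,"rz":0,"hand":0.0}]'
```

```text
time: 19.95
ee_pos: [0.6132, -0.2369, 0.0299]
tool_rot: [-3.141, 0.001, -0.085]
contact_force: [0.3, 0.2, -1.2]
gripper_width: 0.291
time: 20.2
ee_pos: [0.6131, -0.2369, 0.0289]
tool_rot: [-3.141, 0.001, -0.085]
contact_force: [-0.3, 0.2, -1.1]
gripper_width: 0.292
```

```bash

python3 -m handwheel '[{"x":0,"y":0,"z":0.0015,"rx":0,"ry":0,"rz":0,"hand":0.0},{"x":0,"y":0,"z":0,"rx":0,"ry":0,"rz":0,"hand":0.0}]'
python3 -m handwheel '[{"x":0,"y":0,"z":0.0008,"rx":0,"ry":0,"rz":0,"hand":0.0},{"x":0,"y":0,"z":0,"rx":0,"ry":0,"rz":0,"hand":0.0}]'
```

```text
time: 20.45
ee_pos: [0.6129, -0.2368, 0.027]
tool_rot: [-3.141, 0.001, -0.085]
contact_force: [-0.3, 0.3, -1.2]
gripper_width: 0.291
time: 20.7
ee_pos: [0.6129, -0.2368, 0.0269]
tool_rot: [-3.141, 0.001, -0.085]
contact_force: [-3.7, 1.7, 9.7]
gripper_width: 0.287
```

```bash

python3 -m handwheel '[{"x":0,"y":0,"z":0,"rx":0,"ry":0,"rz":0,"hand":0.029},{"x":0,"y":0,"z":0,"rx":0,"ry":0,"rz":0,"hand":0.038},{"x":0,"y":0,"z":0,"rx":0,"ry":0,"rz":0,"hand":0.04},{"x":0,"y":0,"z":0,"rx":0,"ry":0,"rz":0,"hand":0.04},{"x":0,"y":0,"z":-0.02,"rx":0,"ry":0,"rz":0,"hand":0.04},{"x":0,"y":0,"z":-0.03,"rx":0,"ry":0,"rz":0,"hand":0.04},{"x":0,"y":0,"z":-0.05,"rx":0,"ry":0,"rz":-9,"hand":0.055},{"x":0,"y":0,"z":0,"rx":0,"ry":0,"rz":-9,"hand":0.055},{"x":0,"y":0,"z":0,"rx":0,"ry":0,"rz":-9,"hand":0.055},{"x":0,"y":0,"z":0,"rx":0,"ry":0,"rz":-9,"hand":0.055},{"x":0,"y":0,"z":0,"rx":0,"ry":0,"rz":-9,"hand":0.055},{"x":0,"y":0,"z":0,"rx":0,"ry":0,"rz":0,"hand":0.055}]'
python3 -c "from h import *;plan(.4015,-.271,.09,.7)"
```

```text
time: 22.2
ee_pos: [0.6133, -0.237, 0.1275]
tool_rot: [3.142, 0.0, 0.699]
contact_force: [-0.1, 0.2, 0.5]
gripper_width: 0.644
now x -0.1840 y -0.1104 z 0.0375 | afterturn x -0.1839 y -0.1105 z 0.0375 | rz -0.03 t 22.2 pos [ 0.6133 -0.237   0.1275] rot [3.1415e+00 1.0000e-04 6.9950e-01] F [-0.15  0.22  0.52] w 55.0
```

```bash

python3 -m handwheel '[{"x":-0.046,"y":-0.0276,"z":0,"rx":0,"ry":0,"rz":0,"hand":0.055},{"x":-0.046,"y":-0.0276,"z":0,"rx":0,"ry":0,"rz":0,"hand":0.055},{"x":-0.046,"y":-0.0276,"z":0,"rx":0,"ry":0,"rz":0,"hand":0.055},{"x":-0.046,"y":-0.0276,"z":0,"rx":0,"ry":0,"rz":0,"hand":0.055},{"x":0,"y":0,"z":0.04,"rx":0,"ry":0,"rz":0,"hand":0.055},{"x":0,"y":0,"z":0,"rx":0,"ry":0,"rz":0,"hand":0.055},{"x":0,"y":0,"z":0,"rx":0,"ry":0,"rz":0,"hand":0.055}]'
python3 - <<'E'
from h import *
plan(.4015,-.271,.0228,.7)
S=cam("scene");crop(S,80,140,270,280,4,"s10.png")
E
```

```text
time: 23.08
ee_pos: [0.402, -0.2712, 0.0874]
tool_rot: [-3.141, 0.0, 0.699]
contact_force: [-0.4, -0.6, 0.1]
gripper_width: 0.645
now x -0.0002 y -0.0005 z 0.0646 | afterturn x -0.0002 y -0.0005 z 0.0646 | rz -0.07 t 23.07 pos [ 0.402  -0.2712  0.0874] rot [-3.1412e+00  4.0000e-04  6.9880e-01] F [-0.41 -0.6   0.13] w 55.1
```

View pics/s10.png

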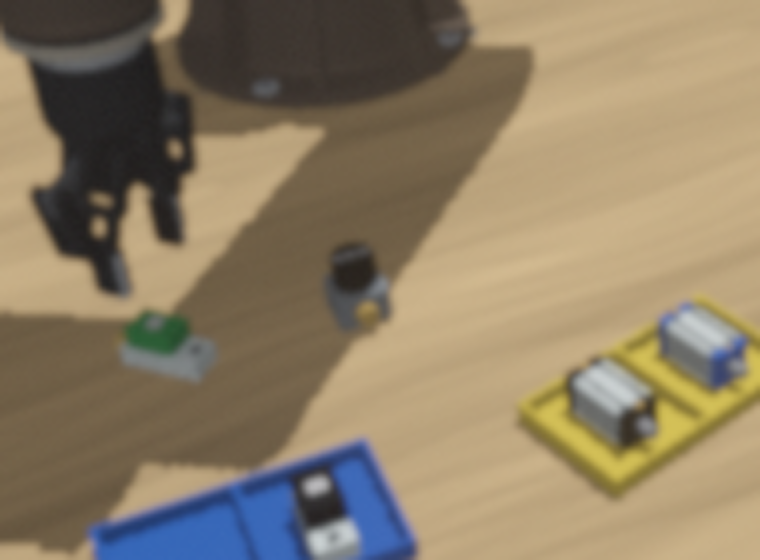

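The black valve stands upright in its blue bay (325,510), and the jaws straddle the green valve (160,340). Now to pick it.

```bash

python3 -m handwheel '[{"x":0,"y":0,"z":0.035,"rx":0,"ry":0,"rz":0,"hand":0.055},{"x":0,"y":0,"z":0.02,"rx":0,"ry":0,"rz":0,"hand":0.05},{"x":0,"y":0,"z":0.0095,"rx":0,"ry":0,"rz":0,"hand":0.045},{"x":0,"y":0,"z":0,"rx":0,"ry":0,"rz":0,"hand":0.035},{"x":0,"y":0,"z":0,"rx":0,"ry":0,"rz":0,"hand":0.025},{"x":0,"y":0,"z":0,"rx":0,"ry":0,"rz":0,"hand":0.0},{"x":0,"y":0,"z":0,"rx":0,"ry":0,"rz":0,"hand":0.0},{"x":0,"y":0,"z":0,"rx":0,"ry":0,"rz":0,"hand":0.0},{"x":0,"y":0,"z":0,"rx":0,"ry":0,"rz":0,"hand":0.0}]'
python3 -m handwheel '[{"x":0,"y":0,"z":-0.02,"rx":0,"ry":0,"rz":0,"hand":0.0},{"x":0,"y":0,"z":-0.03,"rx":0,"ry":0,"rz":0,"hand":0.0},{"x":0,"y":0,"z":-0.03,"rx":0,"ry":0,"rz":9,"hand":0.0},{"x":0,"y":0,"z":0,"rx":0,"ry":0,"rz":9,"hand":0.0},{"x":0,"y":0,"z":0,"rx":0,"ry":0,"rz":9,"hand":0.0},{"x":0,"y":0,"z":0,"rx":0,"ry":0,"rz":9,"hand":0.0},{"x":0,"y":0,"z":0,"rx":0,"ry":0,"rz":9,"hand":0.0},{"x":0,"y":0,"z":0,"rx":0,"ry":0,"rz":0,"hand":0.0}]'
python3 -c "from h import *;plan(.606,-.320,.0268,-.085)"
```

```text
time: 24.25
ee_pos: [0.4017, -0.2713, 0.0229]
tool_rot: [3.141, 0.0, 0.7]
contact_force: [0.5, 1.6, 8.1]
gripper_width: 0.29
time: 25.25
ee_pos: [0.4013, -0.2711, 0.1024]
tool_rot: [3.142, 0.001, -0.085]
contact_force: [0.7, -0.1, -1.0]
gripper_width: 0.287
now x 0.2081 y 0.0315 z 0.0756 | afterturn x 0.2082 y 0.0314 z 0.0756 | rz 0.02 t 25.25 pos [ 0.4013 -0.2711  0.1024] rot [ 3.1416e+00  6.0000e-04 -8.4600e-02] F [ 0.67 -0.08 -1.02] w 24.5
```

```bash

python3 -m handwheel '[{"x":0.052,"y":0.008,"z":0,"rx":0,"ry":0,"rz":0,"hand":0.0},{"x":0.052,"y":0.008,"z":0,"rx":0,"ry":0,"rz":0,"hand":0.0},{"x":0.052,"y":0.008,"z":0,"rx":0,"ry":0,"rz":0,"hand":0.0},{"x":0.052,"y":0.008,"z":0,"rx":0,"ry":0,"rz":0,"hand":0.0},{"x":0,"y":0,"z":0.02,"rx":0,"ry":0,"rz":0,"hand":0.0},{"x":0,"y":0,"z":0.0,"rx":0,"ry":0,"rz":0,"hand":0.0},{"x":0,"y":0,"z":0,"rx":0,"ry":0,"rz":0,"hand":0.0}]'
python3 - <<'E'
from h import *
plan(.606,-.320,.0268,-.085)
S=cam("scene");crop(S,80,170,270,310,4,"s11.png")
E
```

```text
time: 26.12
ee_pos: [0.6046, -0.3203, 0.0819]
tool_rot: [-3.141, 0.002, -0.084]
contact_force: [0.2, -0.0, -1.2]
gripper_width: 0.285
now x 0.0014 y -0.0004 z 0.0551 | afterturn x 0.0014 y -0.0004 z 0.0551 | rz 0.05 t 26.12 pos [ 0.6046 -0.3203  0.0819] rot [-3.1408e+00  2.2000e-03 -8.4200e-02] F [ 0.17 -0.01 -1.17] w 24.4
```

View pics/s11.png

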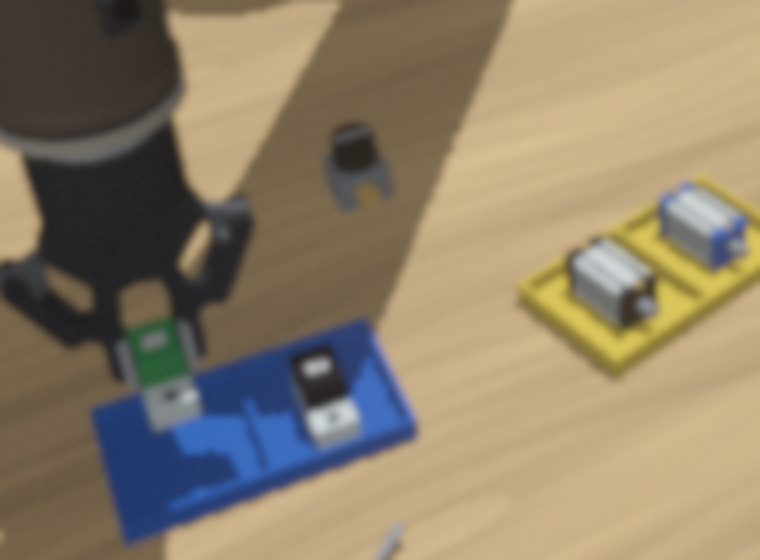

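The green valve is upright over the -y blue bay (165,380), and the black valve is in place (325,395). Lowering the green one.

```bash

python3 -m handwheel '[{"x":0.001,"y":0,"z":0.025,"rx":0,"ry":0,"rz":0,"hand":0.0},{"x":0,"y":0,"z":0.018,"rx":0,"ry":0,"rz":0,"hand":0.0},{"x":0,"y":0,"z":0.008,"rx":0,"ry":0,"rz":0,"hand":0.0},{"x":0,"y":0,"z":0.002,"rx":0,"ry":0,"rz":0,"hand":0.0},{"x":0,"y":0,"z":0,"rx":0,"ry":0,"rz":0,"hand":0.0}]'
python3 -m handwheel '[{"x":0,"y":0,"z":0.001,"rx":0,"ry":0,"rz":0,"hand":0.0},{"x":0,"y":0,"z":0,"rx":0,"ry":0,"rz":0,"hand":0.0}]'
```

```text
time: 26.8
ee_pos: [0.6068, -0.3208, 0.0291]
tool_rot: [-3.142, 0.001, -0.085]
contact_force: [0.1, 0.5, -0.8]
gripper_width: 0.29
time: 27.05
ee_pos: [0.6068, -0.3208, 0.0281]
tool_rot: [-3.142, 0.001, -0.085]
contact_force: [0.1, -0.7, -1.2]
gripper_width: 0.291
```

```bash

python3 -m handwheel '[{"x":0,"y":0,"z":0.001,"rx":0,"ry":0,"rz":0,"hand":0.0},{"x":0,"y":0,"z":0,"rx":0,"ry":0,"rz":0,"hand":0.0}]'
python3 -m handwheel '[{"x":0,"y":0,"z":0.0007,"rx":0,"ry":0,"rz":0,"hand":0.0},{"x":0,"y":0,"z":0,"rx":0,"ry":0,"rz":0,"hand":0.0}]'
```

```text
time: 27.3
ee_pos: [0.6067, -0.3207, 0.0269]
tool_rot: [-3.141, 0.001, -0.085]
contact_force: [-0.6, 1.1, 1.2]
gripper_width: 0.292
time: 27.55
ee_pos: [0.6068, -0.3207, 0.0269]
tool_rot: [-3.142, 0.001, -0.085]
contact_force: [-3.8, 2.8, 12.9]
gripper_width: 0.288
```

```bash

python3 -m handwheel '[{"x":0,"y":0,"z":0,"rx":0,"ry":0,"rz":0,"hand":0.029},{"x":0,"y":0,"z":0,"rx":0,"ry":0,"rz":0,"hand":0.038},{"x":0,"y":0,"z":0,"rx":0,"ry":0,"rz":0,"hand":0.04},{"x":0,"y":0,"z":0,"rx":0,"ry":0,"rz":0,"hand":0.04},{"x":0,"y":0,"z":-0.02,"rx":0,"ry":0,"rz":0,"hand":0.04},{"x":0,"y":0,"z":-0.03,"rx":0,"ry":0,"rz":0,"hand":0.04},{"x":0,"y":0,"z":-0.05,"rx":0,"ry":0,"rz":0,"hand":0.055},{"x":0,"y":0,"z":0,"rx":0,"ry":0,"rz":0,"hand":0.055}]'
python3 -c "from h import *;plan(.4235,-.1355,.12,-.085)"
```

```text
time: 28.55
ee_pos: [0.6092, -0.3221, 0.1317]
tool_rot: [3.139, -0.006, -0.085]
contact_force: [0.5, 0.5, -0.1]
gripper_width: 0.642
now x -0.2009 y -0.1701 z 0.0117 | afterturn x -0.2008 y -0.1701 z 0.0117 | rz -0.01 t 28.55 pos [ 0.6092 -0.3221  0.1317] rot [ 3.1386 -0.0059 -0.0852] F [ 0.53  0.47 -0.1 ] w 54.9
```

```bash

python3 -m handwheel '[{"x":-0.0398,"y":-0.0338,"z":0,"rx":0,"ry":0,"rz":0,"hand":0.055},{"x":-0.0398,"y":-0.0338,"z":0,"rx":0,"ry":0,"rz":0,"hand":0.055},{"x":-0.0398,"y":-0.0338,"z":0,"rx":0,"ry":0,"rz":0,"hand":0.055},{"x":-0.0398,"y":-0.0338,"z":0,"rx":0,"ry":0,"rz":0,"hand":0.055},{"x":-0.0398,"y":-0.0338,"z":0,"rx":0,"ry":0,"rz":0,"hand":0.055},{"x":0,"y":0,"z":0.02,"rx":0,"ry":0,"rz":0,"hand":0.055},{"x":0,"y":0,"z":0,"rx":0,"ry":0,"rz":0,"hand":0.055},{"x":0,"y":0,"z":0,"rx":0,"ry":0,"rz":0,"hand":0.055}]'
python3 - <<'E'
from h import *
plan(.4235,-.1355,.044,-.085)
S=cam("scene");crop(S,80,140,270,280,4,"s12.png")
E
```

```text
time: 29.55
ee_pos: [0.4235, -0.1358, 0.1068]
tool_rot: [-3.141, 0.0, -0.085]
contact_force: [-0.3, 0.6, -0.2]
gripper_width: 0.642
now x -0.0000 y -0.0003 z 0.0628 | afterturn x -0.0000 y -0.0003 z 0.0628 | rz -0.03 t 29.55 pos [ 0.4235 -0.1358  0.1068] rot [-3.1415e+00  5.0000e-04 -8.5500e-02] F [-0.28  0.61 -0.17] w 54.9
```

View pics/s12.png

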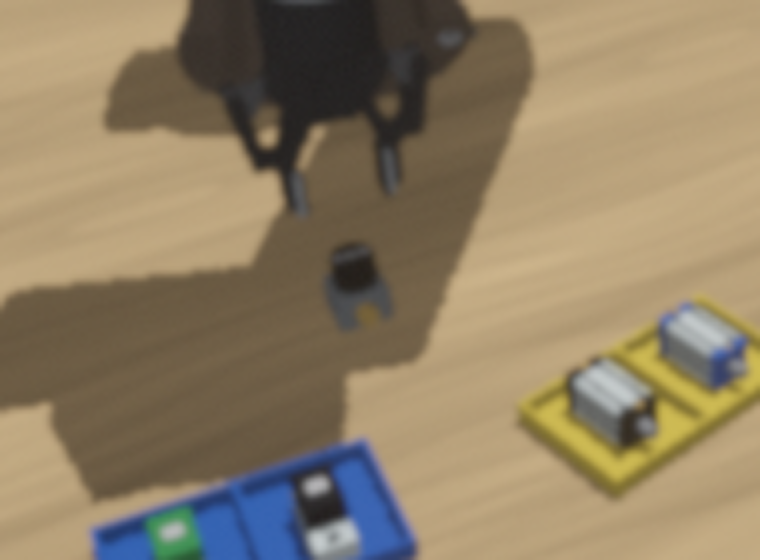

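The jaws are centred over the regulator's knob (352,262). I'll descend to TCP z ≈ 0.043, which keeps the tips above the body.

```bash

python3 -m handwheel '[{"x":0,"y":0,"z":0.035,"rx":0,"ry":0,"rz":0,"hand":0.055},{"x":0,"y":0,"z":0.02,"rx":0,"ry":0,"rz":0,"hand":0.05},{"x":0,"y":0,"z":0.0085,"rx":0,"ry":0,"rz":0,"hand":0.045},{"x":0,"y":0,"z":0,"rx":0,"ry":0,"rz":0,"hand":0.038},{"x":0,"y":0,"z":0,"rx":0,"ry":0,"rz":0,"hand":0.028},{"x":0,"y":0,"z":0,"rx":0,"ry":0,"rz":0,"hand":0.0},{"x":0,"y":0,"z":0,"rx":0,"ry":0,"rz":0,"hand":0.0},{"x":0,"y":0,"z":0,"rx":0,"ry":0,"rz":0,"hand":0.0},{"x":0,"y":0,"z":0,"rx":0,"ry":0,"rz":0,"hand":0.0}]'
python3 -m handwheel '[{"x":0,"y":0,"z":-0.02,"rx":0,"ry":0,"rz":0,"hand":0.0},{"x":0,"y":0,"z":-0.03,"rx":0,"ry":0,"rz":0,"hand":0.0},{"x":0,"y":0,"z":-0.03,"rx":0,"ry":0,"rz":0,"hand":0.0},{"x":0,"y":0,"z":0,"rx":0,"ry":0,"rz":0,"hand":0.0},{"x":0,"y":0,"z":0,"rx":0,"ry":0,"rz":0,"hand":0.0}]'
python3 - <<'E'
from h import *
plan(.52,.08,.13,-.085)
S=cam("scene");crop(S,120,100,270,240,4,"s13.png")
E
```

```text
time: 30.72
ee_pos: [0.4232, -0.1355, 0.0434]
tool_rot: [3.141, -0.0, -0.085]
contact_force: [-1.6, -1.6, 8.4]
gripper_width: 0.353
time: 31.35
ee_pos: [0.4226, -0.1353, 0.1224]
tool_rot: [-3.141, 0.001, -0.085]
contact_force: [-0.4, 0.3, -2.7]
gripper_width: 0.351
now x 0.0787 y -0.2228 z -0.0076 | afterturn x 0.0787 y -0.2227 z -0.0076 | rz -0.01 t 31.35 pos [ 0.4226 -0.1353  0.1224] rot [-3.1413e+00  1.1000e-03 -8.5200e-02] F [-0.41  0.33 -2.71] w 30.0
```

View pics/s13.png

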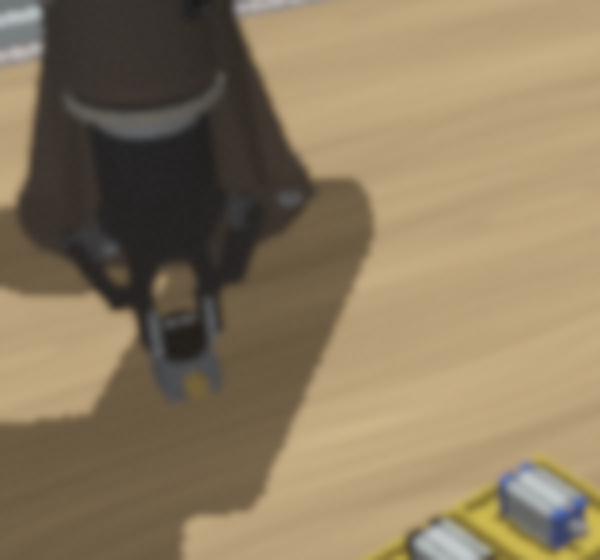

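The regulator is held upright by its knob (185,340). I'll carry it to the free red bay.

```bash

python3 -m handwheel '[{"x":0.0197,"y":-0.0557,"z":0,"rx":0,"ry":0,"rz":0,"hand":0.0},{"x":0.0197,"y":-0.0557,"z":0,"rx":0,"ry":0,"rz":0,"hand":0.0},{"x":0.0197,"y":-0.0557,"z":0,"rx":0,"ry":0,"rz":0,"hand":0.0},{"x":0.0197,"y":-0.0557,"z":0,"rx":0,"ry":0,"rz":0,"hand":0.0},{"x":0,"y":0,"z":0,"rx":0,"ry":0,"rz":6,"hand":0.0},{"x":0,"y":0,"z":0,"rx":0,"ry":0,"rz":0,"hand":0.0}]'
python3 -c "from h import *;plan(.585,.250,.0474,-.19)"
```

```text
time: 32.15
ee_pos: [0.5195, 0.0805, 0.1214]
tool_rot: [3.141, 0.003, -0.188]
contact_force: [0.2, 0.4, -2.4]
gripper_width: 0.351
now x 0.0326 y -0.1788 z 0.0740 | afterturn x 0.0323 y -0.1788 z 0.0740 | rz 0.10 t 32.15 pos [0.5195 0.0805 0.1214] rot [ 3.1411  0.0033 -0.1882] F [ 0.22  0.37 -2.43] w 30.0
```

```bash

python3 -m handwheel '[{"x":0.008,"y":-0.0447,"z":0,"rx":0,"ry":0,"rz":0,"hand":0.0},{"x":0.008,"y":-0.0447,"z":0,"rx":0,"ry":0,"rz":0,"hand":0.0},{"x":0.008,"y":-0.0447,"z":0,"rx":0,"ry":0,"rz":0,"hand":0.0},{"x":0.008,"y":-0.0447,"z":0,"rx":0,"ry":0,"rz":0,"hand":0.0},{"x":0,"y":0,"z":0.03,"rx":0,"ry":0,"rz":0,"hand":0.0},{"x":0,"y":0,"z":0.0,"rx":0,"ry":0,"rz":0,"hand":0.0},{"x":0,"y":0,"z":0,"rx":0,"ry":0,"rz":0,"hand":0.0}]'
python3 - <<'E'
from h import *
plan(.585,.250,.0474,-.19)
S=cam("scene");crop(S,220,110,370,250,4,"s14.png")
E
```

```text
time: 33.02
ee_pos: [0.5853, 0.2484, 0.0929]
tool_rot: [3.141, 0.002, -0.19]
contact_force: [-0.3, 0.2, -2.3]
gripper_width: 0.352
now x -0.0006 y -0.0015 z 0.0455 | afterturn x -0.0006 y -0.0015 z 0.0455 | rz -0.01 t 33.02 pos [0.5853 0.2484 0.0929] rot [ 3.1412e+00  1.9000e-03 -1.9010e-01] F [-0.26  0.2  -2.27] w 30.0
```

View pics/s14.png

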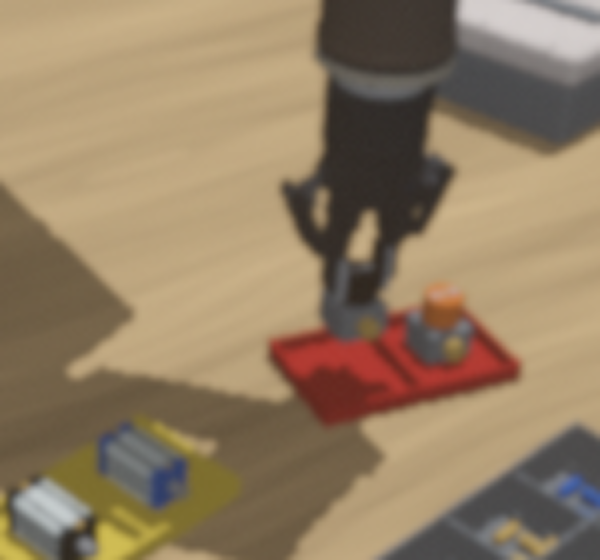

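The regulator is level over the free red bay (355,310), and the orange-knobbed one is clear at (442,325). Lowering it.

```bash

python3 -m handwheel '[{"x":0,"y":0,"z":0.02,"rx":0,"ry":0,"rz":0,"hand":0.0},{"x":0,"y":0,"z":0.014,"rx":0,"ry":0,"rz":0,"hand":0.0},{"x":0,"y":0,"z":0.007,"rx":0,"ry":0,"rz":0,"hand":0.0},{"x":0,"y":0,"z":0.002,"rx":0,"ry":0,"rz":0,"hand":0.0},{"x":0,"y":0,"z":0,"rx":0,"ry":0,"rz":0,"hand":0.0}]'
python3 -m handwheel '[{"x":0,"y":0,"z":0.001,"rx":0,"ry":0,"rz":0,"hand":0.0},{"x":0,"y":0,"z":0,"rx":0,"ry":0,"rz":0,"hand":0.0}]'
```

```text
time: 33.7
ee_pos: [0.5855, 0.2495, 0.0498]
tool_rot: [-3.141, 0.001, -0.19]
contact_force: [0.0, 0.2, -3.0]
gripper_width: 0.351
time: 33.95
ee_pos: [0.5856, 0.2496, 0.049]
tool_rot: [-3.141, 0.001, -0.19]
contact_force: [-0.4, 0.4, -1.9]
gripper_width: 0.348
```

```bash

python3 -m handwheel '[{"x":0,"y":0,"z":0.001,"rx":0,"ry":0,"rz":0,"hand":0.0},{"x":0,"y":0,"z":0,"rx":0,"ry":0,"rz":0,"hand":0.0}]'
python3 -m handwheel '[{"x":0,"y":0,"z":0.0008,"rx":0,"ry":0,"rz":0,"hand":0.0},{"x":0,"y":0,"z":0,"rx":0,"ry":0,"rz":0,"hand":0.0}]'
```

```text
time: 34.2
ee_pos: [0.5854, 0.2495, 0.0478]
tool_rot: [-3.141, 0.001, -0.19]
contact_force: [0.1, 0.6, -3.0]
gripper_width: 0.353
time: 34.45
ee_pos: [0.5855, 0.2495, 0.0475]
tool_rot: [-3.141, 0.001, -0.19]
contact_force: [-2.6, -1.5, 6.6]
gripper_width: 0.356
```

```bash

python3 -m handwheel '[{"x":0,"y":0,"z":0,"rx":0,"ry":0,"rz":0,"hand":0.035},{"x":0,"y":0,"z":0,"rx":0,"ry":0,"rz":0,"hand":0.044},{"x":0,"y":0,"z":0,"rx":0,"ry":0,"rz":0,"hand":0.046},{"x":0,"y":0,"z":0,"rx":0,"ry":0,"rz":0,"hand":0.046},{"x":0,"y":0,"z":-0.02,"rx":0,"ry":0,"rz":0,"hand":0.046},{"x":0,"y":0,"z":-0.03,"rx":0,"ry":0,"rz":0,"hand":0.046},{"x":0,"y":0,"z":-0.05,"rx":0,"ry":0,"rz":0,"hand":0.046},{"x":0,"y":0,"z":-0.05,"rx":0,"ry":0,"rz":0,"hand":0.046},{"x":0,"y":0,"z":-0.04,"rx":0,"ry":0,"rz":0,"hand":0.046},{"x":0,"y":0,"z":0,"rx":0,"ry":0,"rz":0,"hand":0.046}]'
python3 -c "from h import *;plan(.5,-.2,.24,-.19)"
```

```text
time: 35.7
ee_pos: [0.5874, 0.2501, 0.242]
tool_rot: [-3.138, -0.005, -0.19]
contact_force: [-0.4, 0.1, 0.0]
gripper_width: 0.536
now x -0.0008 y 0.4585 z 0.0020 | afterturn x -0.0008 y 0.4585 z 0.0020 | rz 0.00 t 35.7 pos [0.5874 0.2501 0.242 ] rot [-3.1378 -0.0049 -0.19  ] F [-0.44  0.08  0.03] w 45.7
```

```bash

python3 -m handwheel '[{"x":0,"y":0.057,"z":0,"rx":0,"ry":0,"rz":0,"hand":0.046},{"x":0,"y":0.057,"z":0,"rx":0,"ry":0,"rz":0,"hand":0.046},{"x":0,"y":0.057,"z":0,"rx":0,"ry":0,"rz":0,"hand":0.046},{"x":0,"y":0.057,"z":0,"rx":0,"ry":0,"rz":0,"hand":0.046},{"x":0,"y":0.057,"z":0,"rx":0,"ry":0,"rz":0,"hand":0.046},{"x":0,"y":0.057,"z":0,"rx":0,"ry":0,"rz":0,"hand":0.046},{"x":0,"y":0.057,"z":0,"rx":0,"ry":0,"rz":0,"hand":0.046},{"x":0,"y":0.057,"z":0,"rx":0,"ry":0,"rz":0,"hand":0.046}]'
python3 -m handwheel '[{"x":-0.017,"y":0.05,"z":0,"rx":0,"ry":0,"rz":0,"hand":0.046},{"x":-0.017,"y":0.05,"z":0,"rx":0,"ry":0,"rz":0,"hand":0.046},{"x":-0.017,"y":0.05,"z":0,"rx":0,"ry":0,"rz":0,"hand":0.046},{"x":-0.017,"y":0.05,"z":0,"rx":0,"ry":0,"rz":0,"hand":0.046},{"x":-0.017,"y":0.05,"z":0,"rx":0,"ry":0,"rz":0,"hand":0.046},{"x":-0.017,"y":0.05,"z":0,"rx":0,"ry":0,"rz":0,"hand":0.046},{"x":-0.017,"y":0.05,"z":0,"rx":0,"ry":0,"rz":0,"hand":0.046},{"x":-0.017,"y":0.05,"z":0,"rx":0,"ry":0,"rz":0,"hand":0.046},{"x":0,"y":0,"z":0,"rx":0,"ry":0,"rz":0,"hand":0.046},{"x":0,"y":0,"z":0,"rx":0,"ry":0,"rz":0,"hand":0.046},{"x":0,"y":0,"z":0,"rx":0,"ry":0,"rz":0,"hand":0.046}]'
python3 - <<'E'
from h import *
T=cam("top");S=cam("scene");crop(T,150,100,460,240,2.5,"tf.png");crop(S,80,130,360,310,2.8,"sf.png")
E
```

```text
time: 36.7
ee_pos: [0.4986, -0.2, 0.237]
tool_rot: [-3.141, 0.001, -0.19]
contact_force: [1.2, 0.1, -0.4]
gripper_width: 0.538
time: 38.08
ee_pos: [0.291, -0.5644, 0.237]
tool_rot: [-3.141, 0.001, -0.189]
contact_force: [-0.1, -0.5, 0.3]
gripper_width: 0.539
```

View pics/tf.png

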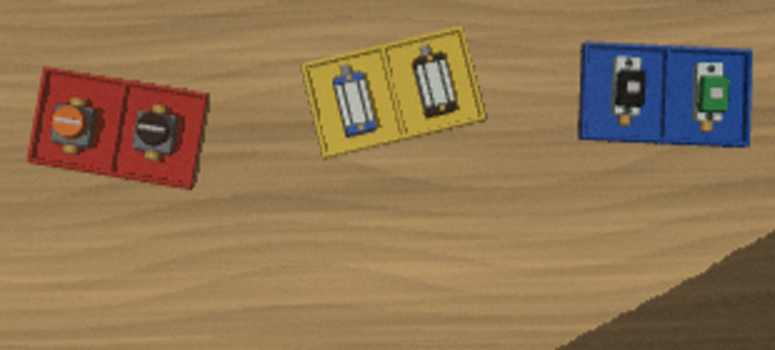

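View pics/sf.png

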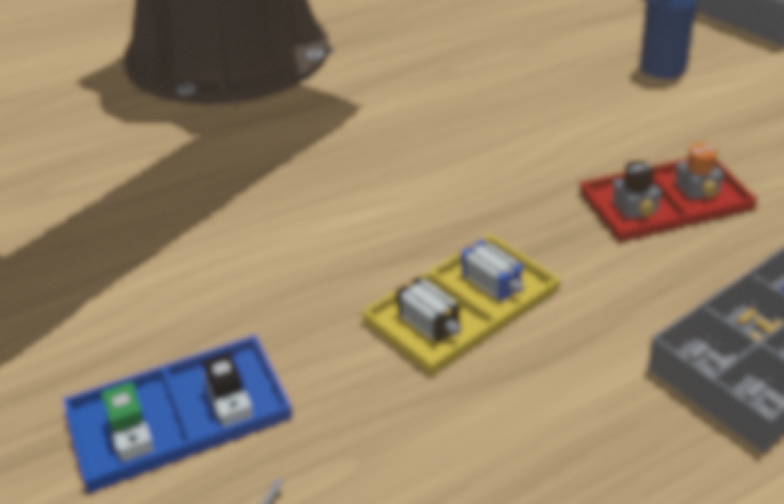

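Both views show every part upright in its own bay: blue cylinder (353,100) and black cylinder (435,80), black valve (628,88) and green valve (711,95), black-knobbed regulator (155,130) beside the untouched orange one (70,122). The flask hasn't moved.

```bash
python3 -c "
from plant import close_job
print(close_job())"
```

```text
the job is handed in; nothing more can be done
None
```

The job is done and handed in at about 38 s of the 112 s allowed. No verdict comes back from the hand-in.

- **Order and placement:** I put the blue and then the black cylinder into the yellow tray. The black and then the green valve went into the blue tray, and the black-knobbed regulator into the free -y bay of the red tray.
- **Set-down:** I lowered each part until I felt light contact with the bay floor. The contact readings were 7 to 13 N at rest, and I then released the part and lifted clear. Seating heights matched the 4 mm tray floor to within about 0.3 mm.
- **Final checks:** The closing pictures from both cameras show all five parts upright, flat and one to a bay. The orange-knobbed regulator looks undisturbed, and the flask is still standing where it was. The arm is parked clear with the gripper empty.
- **Small disagreements:** My first move was refused because each row needs every field, so nothing moved. On the first grasp the tool was tilted by 0.009 rad and about 4 mm off along the part; I allowed for this when placing it. One check picture came out 840 x 760 pixels and one or two more ran taller than 600, past the picture limit.

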